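Rebuild the two burners of a cleaned gas hob

TASK

The burners of this small gas hob have been taken apart for cleaning: put them back together, the large burner first and then the small one. For each, fit the aluminium crown down over the cone of its own base on the hob, then put the matching black cap on top, so that every part sits fully home and level. Leave the butter dish and the spice jar where they stand.

Things in the scene. Friction and masses are not known exactly. Their poses are not given: they have to be found in the camera images.
- large_base: Large burner base, fixed on the steel hob plate (hob top 6 mm above the worktop): dark disc 68 mm across, 6 mm thick, bearing an aluminium cone 36 mm across at the foot, 22 mm at its top, 17 mm above the origin. Origin: centre of the disc's underside, on the hob; z up. Two 27 mm high knobs stand on the robot's side, 120 mm or more from both base centres, which are 200 mm apart.
- small_base: Base of the small burner, same make and beside the large one, left or right: disc 50 mm across and 6 mm thick, cone 22 mm across at the foot and 10 mm at the top, cone top 17 mm above the origin. Origin at the centre of the disc's underside; z up.
- large_crown: Large crown: round, aluminium, dark slots round the rim; 55 mm outside, straight side 20 mm high, cone on top (31 mm across at its foot, 20 mm at its top) rising to 28 mm. Hole below 41 mm across, 13 mm deep, goes over the base's cone; seated, its underside is 6 mm above the base's origin. About 90 g, loose, upright on the worktop. Origin: centre of its underside; z up.
- small_crown: Small crown, same shape: 40 mm outside, straight side 20 mm high, cone on top (18 mm across at its foot, 9 mm at its top) rising to 28 mm. Hole below 27 mm across, 13 mm deep; seated, its underside is 6 mm above the small base's origin. About 45 g, loose, upright on the worktop. Origin: centre of its underside; z up.
- large_cap: Large cap: plain round black enamelled lid, 60 mm across, 16 mm high, straight side 14 mm. Hole below 36 mm across, 9.5 mm deep, goes over the large crown's cone; seated, its underside is 20 mm above the crown's origin. About 110 g, loose, right way up on the worktop. Origin: centre of its underside; z up.
- small_cap: Small cap, same shape: 45 mm across, 16 mm high, straight side 14 mm; hole below 23 mm across, 9.5 mm deep. Seated, its underside is 20 mm above the small crown's origin. About 55 g, loose, right way up on the worktop. Origin: centre of its underside; z up.
- spice_jar: Amber glass spice jar with a wooden lid, 38 mm across, 55 mm high, standing loose among the burner parts; to be left alone. Origin at the centre of its underside.
- butter_dish: Blue and white china butter dish, 100 mm by 170 mm, 76 mm high, loose beyond the burner parts; to be left alone. Origin at the centre of its underside.
Things that resemble listed ones, but are neither listed nor needed, are in the scene too. Leave any pink or purple look-alike of the small_cap alone.

How it is judged:
By the outcome, as a careful person would: the job done as asked, in the order asked, and still so for the second after the job is handed in, with the robot touching nothing.
It also fails if it takes over 115 s, if anything falls off the work surface, if the arm or the gripper's body presses on something with over 40 N, if the wrist force passes 120 N, or if a joint passes its speed limit or range.

ROBOT

A 6-joint arm with a two-finger parallel gripper is mounted at the origin on the work surface. World frame = base frame: x ahead of the robot, y to its left, z up, the work surface at z = 0. Lengths are in m, angles in rad, forces in N, time in s.
With the tool pointing down it reaches from about 0.275 to 0.85 m from the base axis. Payload 5.2 kg.
Tool frame: the origin (TCP) lies on the centre line of the jaws, within the pads' length; the fingertips stand ctrl.nose_length ahead of it and the grasp point (between the pads) lies 6 mm ahead of it (ctrl.nose_length is the distance from the TCP to the fingertips, in m); z points along the fingers, y is the line along which they close (so a half turn about z gives the same grasp; the last joint's range is limited). The gripper opens to 85 mm and grips with 20 to 120 N. Pads are 22 mm wide; open, the fingers measure 114 mm over their backs; the gripper's body (76 mm by 85 mm) begins 54 mm behind the grasp point. The pads swing forward as they close: fully open they stand 13 mm farther back than shut.
Start: joints at [0.978, 0.259, 1.535, -0, 1.348, -0.203], TCP at [0.209, 0.509, 0.256] pointing down, gripper open.
Joint ranges: [-3.14, 3.14], [-0.91, 2.08], [0.19, 2.58], [-1.22, 4.36], [0.22, 2.71], [-3.12, 3.12]. Speed limits (rad/s): [2.57, 2.57, 3.14, 3.14, 3.14, 3.14].

INTERFACE

Orientations are given as a unit quaternion [x, y, z, w].
In Python, from rig import status, eyes, workorder, ctrl gives the robot as it stands.
- The arm moves only by the tool servo_tool, never from a script. Its argument "moves" is a list of rows, each a list of 3 entries, a list of its own where there are three numbers: the shift along the tool's x, y, z scaled (see below), then the turn about the tool's z scaled (see below), then the gripper's target within -1 to 1 (shut at 1, half-way at 0, fully open at -1). In form: [[[dx, dy, dz], twist, claw], ...]. A call has 1 to 20 rows; each row shifts and turns the commanded pose from where the row before left it, along the tool's axes as they then stand; what a row does not reach is not made up. The controller multiplies each number of a shift by 2.5 cm and each number of a turn by 6 degrees. A row lasts 1/10 s, in which the tool goes at most 50 mm and 8.59 degrees, less where a joint would pass 70% of its speed; a pose out of reach is approached as far as the arm can. A call with a number of a shift or a turn outside -1 to 1 is refused whole. A call with a gripper value outside its range is refused whole. The fingers move at their own pace and stop on an object; the grip force is fixed at half the most. Time passes only in rows, so rows that do not move let the fingers close. It gives the time, the measured TCP pose, the force, the opening and the grip force at its end, in the units of the state.
- status.observe(): the state, without advancing time (a new reading comes with each control period).
- eyes.grab_frame(name): name is "scene" or "top"; returns a dict with "image" (384x512x3 uint8, red, green, blue), "z_map" (384x512 float32, m along the optical axis (not along the pixel's ray), 0 where there is no reading), "fx", "fy", "cx", "cy" (pixels), "extrinsics" (4x4, takes a point from camera to world coordinates). Camera axes: x right, y down, z forward; pixel columns grow to the right and rows downward; lengths in m; the calibration is good to about 2 mm. A picture is of the moment at which its call begins.
- workorder.hand_in(): hands the job in; it is judged then, once.
The state is a dict: "t": time; "joints": joint angles; "qvel": joint speeds; "tau": joint torques, N m; "tool_pos": TCP position; "ee_rot": TCP orientation; "ft_force": force on the tool from outside, world axes, zero at the start; "moment": the same for the moment, N m; "finger_gap": finger opening in m; "grip_force": force on a finger pad.
Only numpy, scipy, OpenCV 4.12 (cv2) and the standard library are available. Lean on these libraries where they do the work, as an engineer would, in place of code of your own. Each camera call takes 0.05 s, during which the arm holds its last target. There are 200 camera calls.

## Working session

There is one attempt and no reset: what is moved stays moved. The work goes in short steps, Python scripts to look and compute and a tool call to move; the robot and the scene stay as the last step left them, time stands still between calls to the robot, and variables do not carry over. Pictures are saved under pics/ and viewed, at most 14 in all, crops included, and the job is handed in when it is done.

Besides the shell and the picture viewer there is one more tool, called after ">>>" by a JSON object that holds its "name" and its "arguments", one argument or row to a line. servo_tool: Moves the arm, as the interface text tells. Shifts and turns lie within -1 to 1; 1 stands for 2.5 cm of shift or 6 degrees of turn. Its arguments: {"type":"object","properties":{"moves":{"type":"array","items":{"type":"array"}}},"required":["moves"]}

```bash
mkdir -p pics; ls
python3 - <<'E'
from rig import status, eyes, ctrl
import cv2,numpy as np
print(ctrl.nose_length, status.observe())
for n in("scene","top"):
    f=eyes.grab_frame(n); cv2.imwrite(f"pics/{n}0.png",f["image"][...,::-1]); np.savez(f"{n}0.npz",**f)
    print(n,f["fx"],f["cx"],f["cy"],f["extrinsics"].round(3).tolist())
E
```

```text
pics
0.025 {'t': 0.0, 'joints': array([ 9.78175103e-01,  2.59383863e-01,  1.53606727e+00,  1.63239910e-05,
        1.34800268e+00, -2.02796332e-01]), 'qvel': array([-0.00033706,  0.00076857, -0.00011828,  0.00027774,  0.00084192,
       -0.00025438]), 'tau': array([ 2.50761659e-03, -4.46016347e+01, -2.90581620e+01, -3.18477021e-05,
        1.13110439e-02,  4.64041750e-05]), 'tool_pos': array([0.20871626, 0.50834769, 0.255459  ]), 'ee_rot': array([ 1.93682332e-01,  9.81063855e-01, -8.54867945e-04, -3.67758112e-04]), 'ft_force': array([ 0.45814719, -0.91661238,  0.82883573]), 'moment': array([0.05540015, 0.00744146, 0.00212909]), 'grip_force': 0.0, 'finger_gap': 0.08528148832901379}
scene 370.9977640832087 253.69994308427104 192.80336690295394 [[-0.38, 0.732, -0.565, 1.088], [0.925, 0.302, -0.231, 0.166], [0.001, -0.611, -0.792, 0.716], [0.0, 0.0, 0.0, 1.0]]
top 437.4261716844922 252.43318195268225 196.06756794263367 [[0.014, -0.993, 0.117, 0.461], [-1.0, -0.015, -0.006, -0.016], [0.008, -0.117, -0.993, 1.133], [0.0, 0.0, 0.0, 1.0]]
```

View pics/scene0.png

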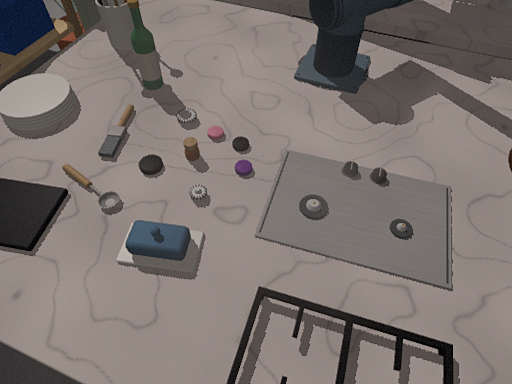

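View pics/top0.png

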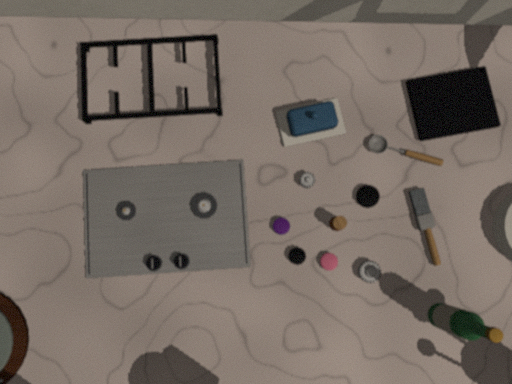

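The top view shows the hob at left with the large base (203,205) and small base (126,210). The parts are the small crown (307,180), large cap (367,196), small cap (297,256) and large crown (370,271). The jar is at (338,223), the decoys are purple (281,226) and pink (329,261), and a bottle stands near (440,315).

```bash
cat > h.py <<'E'
import numpy as np,cv2
def world(f):
    z=f["z_map"].astype(float); v,u=np.mgrid[:z.shape[0],:z.shape[1]]
    P=np.stack([(u-f["cx"])/f["fx"]*z,(v-f["cy"])/f["fy"]*z,z,np.ones_like(z)],-1)
    W=(P@np.asarray(f["extrinsics"]).T)[...,:3]; W[z==0]=np.nan; return W
def ray(f,u,v,h):
    E=np.asarray(f["extrinsics"]); d=E[:3,:3]@[(u-f["cx"])/f["fx"],(v-f["cy"])/f["fy"],1]
    o=E[:3,3]; return o+d*(h-o[2])/d[2]
E
python3 - <<'E'
from h import *
f=np.load("top0.npz"); W=world(f); img=f["image"]
H=W[...,2]
print("table",np.nanmedian(H[280:330,250:300]),"hob",np.nanmedian(H[225:245,100:140]))
# blobs above worktop
for lo,name in((0.007,"tab"),):
    m=(H>lo).astype(np.uint8); m[:,:250]=(H[:,:250]>0.010)
    n,l,s,c=cv2.connectedComponentsWithStats(m)
    for i in range(1,n):
        if s[i,4]>60:
            q=W[l==i]; print(c[i].round(1),s[i].tolist(),"top z",np.percentile(q[:,2],[50,97]).round(3),"xy",np.median(q[:,:2],0).round(3),"size",np.ptp(q[:,:2],axis=0).round(3))
g=cv2.resize(img[150:300,260:410],(600,600),interpolation=3);cv2.imwrite("pics/c1.png",g[...,::-1])
s=np.load("scene0.npz")["image"]
cv2.imwrite("pics/c2.png",cv2.resize(s[95:245,120:320],(800,600),interpolation=3)[...,::-1])
E
```

```text
table 0.0001358890296703219 hob 0.006847001874090375
[147.6  77.6] [80, 34, 143, 90, 3239] top z [0.035 0.039] xy [0.897 0.251] size [0.243 0.376]
[452.3 103.6] [405, 67, 96, 75, 5169] top z [0.018 0.022] xy [ 0.846 -0.547] size [0.205 0.247]
[310.2 121.9] [276, 98, 70, 49, 2275] top z [0.05  0.059] xy [ 0.782 -0.167] size [0.134 0.183]
[406.9 152.5] [369, 135, 75, 31, 476] top z [0.015 0.022] xy [ 0.71  -0.434] size [0.079 0.192]
[306.9 180. ] [299, 172, 17, 16, 193] top z [0.021 0.029] xy [ 0.635 -0.162] size [0.039 0.04 ]
[367.6 196.2] [356, 185, 24, 23, 424] top z [0.016 0.02 ] xy [ 0.597 -0.319] size [0.058 0.06 ]
[424.7 221.3] [409, 188, 32, 78, 973] top z [0.018 0.023] xy [ 0.54  -0.465] size [0.197 0.075]
[203.4 205.5] [191, 192, 26, 27, 512] top z [0.014 0.025] xy [0.566 0.103] size [0.068 0.065]
[504.3 226.8] [494, 195, 18, 66, 810] top z [0.034 0.051] xy [ 0.522 -0.658] size [0.167 0.049]
[125.6 210.9] [116, 201, 20, 20, 279] top z [0.013 0.025] xy [0.549 0.301] size [0.049 0.05 ]
[337.7 223.1] [329, 216, 18, 15, 215] top z [0.054 0.059] xy [ 0.524 -0.234] size [0.034 0.034]
[281. 226.] [273, 218, 17, 17, 241] top z [0.016 0.02 ] xy [ 0.517 -0.096] size [0.041 0.041]
[296.9 256. ] [288, 248, 18, 17, 244] top z [0.016 0.02 ] xy [ 0.441 -0.137] size [0.04  0.043]
[328.6 261.6] [320, 253, 18, 18, 252] top z [0.016 0.019] xy [ 0.428 -0.218] size [0.043 0.043]
[180.5 261.3] [173, 254, 16, 15, 164] top z [0.026 0.031] xy [0.425 0.155] size [0.035 0.038]
[152.9 263.4] [146, 257, 15, 14, 161] top z [0.026 0.03 ] xy [0.419 0.224] size [0.033 0.033]
[369.2 271.6] [358, 261, 24, 23, 403] top z [0.021 0.029] xy [ 0.404 -0.318] size [0.055 0.055]
[ 11.1 339.1] [0, 294, 29, 90, 1869] top z [0.02  0.033] xy [0.23  0.565] size [0.212 0.149]
[462.1 323.4] [428, 303, 76, 40, 1679] top z [0.162 0.261] xy [ 0.304 -0.483] size [0.061 0.06 ]
```

View pics/c1.png

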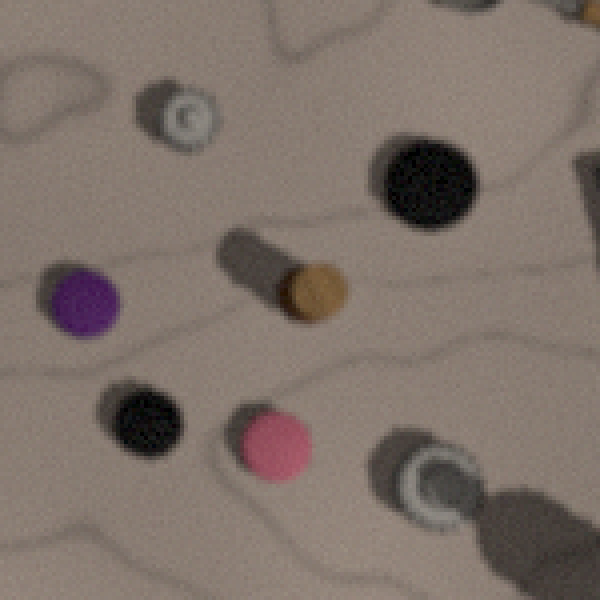

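View pics/c2.png

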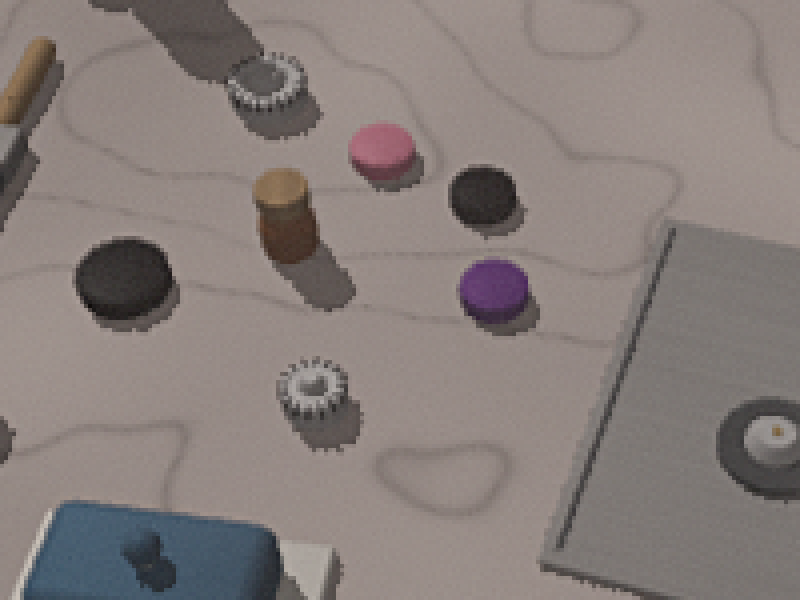

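The crops confirm it: two black caps (large and small), a pink and a purple look-alike to leave alone, and two slotted crowns. Blob heights and sizes match the listed ones. Next I'll cross-check the centres with both cameras.

Run:
```python
from h import *
from scipy.optimize import least_squares
O=dict(LB=(.566,.103,.012,.034),SB=(.549,.301,.012,.025),LC=(.404,-.318,.020,.0275),SC=(.635,-.162,.020,.020),LK=(.597,-.319,.0155,.03),SK=(.441,-.137,.0155,.0225))
for k,(x,y,h,r) in O.items():
    for n in("top","scene"):
        W=world(np.load(n+"0.npz")).reshape(-1,3)
        d=np.hypot(W[:,0]-x,W[:,1]-y)
        q=W[(d<r+.008)&(abs(W[:,2]-h)<.003)][:,:2].astype(np.float32)
        c,R=cv2.minEnclosingCircle(q)
        (ex,ey),ax,_=cv2.minAreaRect(q)
        # cone centre for bases
        t=W[(d<.02)&(W[:,2]>h+.006)]
        print(k,n,len(q),np.round(c,4),round(R,4),"rect",round(ex,4),round(ey,4),"mean",q.mean(0).round(4),"top",t[:,:2].mean(0).round(4) if len(t) else "")
```

```text
LB top 371 [0.567  0.1027] 0.0406 rect 0.5667 0.1033 mean [0.5671 0.1031] top [0.5662 0.1025]
LB scene 409 [0.5642 0.1032] 0.0406 rect 0.5669 0.1026 mean [0.5695 0.1029] top [0.57   0.1021]
SB top 243 [0.5489 0.3011] 0.033 rect 0.5474 0.3023 mean [0.5487 0.3012] top [0.5501 0.3008]
SB scene 281 [0.5476 0.3001] 0.0312 rect 0.5505 0.3014 mean [0.5521 0.3011] top [0.5521 0.3001]
LC top 242 [ 0.4047 -0.3205] 0.0282 rect 0.4052 -0.3202 mean [ 0.4043 -0.3197] top [ 0.405  -0.3193]
LC scene 152 [ 0.4052 -0.3221] 0.0301 rect 0.4049 -0.3209 mean [ 0.4085 -0.3195] top [ 0.4063 -0.3197]
SC top 127 [ 0.6364 -0.1624] 0.0205 rect 0.6366 -0.1616 mean [ 0.6362 -0.1612] top [ 0.6356 -0.1625]
SC scene 162 [ 0.6365 -0.1635] 0.0211 rect 0.6374 -0.1631 mean [ 0.6385 -0.1624] top [ 0.6385 -0.162 ]
LK top 343 [ 0.5969 -0.3204] 0.0298 rect 0.596 -0.3197 mean [ 0.5966 -0.3196] top 
LK scene 307 [ 0.5984 -0.3221] 0.0316 rect 0.5986 -0.3212 mean [ 0.5996 -0.3199] top 
SK top 196 [ 0.4412 -0.1379] 0.022 rect 0.4412 -0.1377 mean [ 0.4409 -0.1372] top 
SK scene 155 [ 0.4414 -0.138 ] 0.0227 rect 0.442 -0.1385 mean [ 0.4437 -0.1379] top
```

>>> {"name": "servo_tool", "arguments": {
  "moves": [
    [[0,0,0],-1,-1],
    [[0,0,0],-1,-1],
    [[0,0,0],-1,-1],
    [[0,0,0],-0.72,-1],
    [[-0.25,-1,0],0,-1],
    [[-0.25,-1,0],0,-1],
    [[-0.25,-1,0],0,-1],
    [[-0.25,-1,0],0,-1],
    [[-0.25,-1,0],0,-1],
    [[-0.25,-1,0],0,-1],
    [[-0.25,-1,0],0,-1],
    [[-0.25,-1,0],0,-1],
    [[-0.25,-1,0],0,-1],
    [[-0.25,-1,0],0,-1],
    [[-0.25,-1,0],0,-1],
    [[-0.25,-1,0],0,-1],
    [[-0.25,-1,0],0,-1],
    [[-0.25,-1,0],0,-1],
    [[-0.25,-1,0],0,-1],
    [[-0.25,-1,0],0,-1]
  ]
}}

```text
t: 2.1
tool_pos: [0.3087, 0.1077, 0.2561]
ee_rot: [0.0, 1.0, -0.0, -0.0]
ft_force: [0.1, 0.3, 1.1]
finger_gap: 0.0855
grip_force: 0.0
```

>>> {"name": "servo_tool", "arguments": {
  "moves": [
    [[-0.25,-1,0],0,-1],
    [[-0.25,-1,0],0,-1],
    [[-0.25,-1,0],0,-1],
    [[-0.25,-1,0],0,-1],
    [[-0.25,-1,0],0,-1],
    [[-0.25,-1,0],0,-1],
    [[-0.25,-1,0],0,-1],
    [[-0.25,-1,0],0,-1],
    [[-0.25,-1,0],0,-1],
    [[-0.25,-1,0.2],0,-1],
    [[-0.25,-1,0.5],0,-1],
    [[-0.25,-1,0.7],0,-1],
    [[-0.25,-1,0.7],0,-1],
    [[-0.25,-1,0.7],0,-1],
    [[-0.25,-1,0.7],0,-1],
    [[-0.1,-1,0.7],0,-1],
    [[0,-0.1,0.5],0,-1],
    [[0,0,0.3],0,-1],
    [[0,0,0],0,-1],
    [[0,0,0],0,-1]
  ]
}}

```text
t: 4.1
tool_pos: [0.405, -0.2928, 0.1316]
ee_rot: [-0.0, 1.0, 0.0, -0.0]
ft_force: [0.8, -0.2, 0.6]
finger_gap: 0.0853
grip_force: 0.0
```

>>> {"name": "servo_tool", "arguments": {
  "moves": [
    [[0,-0.6,0],0,-1],
    [[0,-0.49,0],0,-1],
    [[0,0,0.7],0,-1],
    [[0,0,0.7],0,-1],
    [[0,0,0.7],0,-1],
    [[0,0,0.7],0,-1],
    [[0,0,0.6],0,-1],
    [[0,0,0.5],0,-1],
    [[0,0,0.28],0,-1],
    [[0,0,0],0,-1],
    [[0,0,0],0,-1]
  ]
}}

```text
t: 5.2
tool_pos: [0.4053, -0.3215, 0.0272]
ee_rot: [0.0, 1.0, -0.0, 0.0]
ft_force: [-0.4, 0.2, 0.1]
finger_gap: 0.0856
grip_force: 0.0
```

>>> {"name": "servo_tool", "arguments": {
  "moves": [
    [[0,0,0],0,1],
    [[0,0,0],0,1],
    [[0,0,0],0,1],
    [[0,0,0],0,1],
    [[0,0,0],0,1],
    [[0,0,0],0,1],
    [[0,0,0],0,1],
    [[0,0,0],0,1]
  ]
}}

```text
t: 6.0
tool_pos: [0.4054, -0.3214, 0.0278]
ee_rot: [0.0, 1.0, -0.001, 0.0]
ft_force: [-0.9, 0.9, 5.7]
finger_gap: 0.0522
grip_force: 63.0
```

>>> {"name": "servo_tool", "arguments": {
  "moves": [
    [[0,0,-0.3],0,1],
    [[0,0,-0.7],0,1],
    [[0,0,-1],0,1],
    [[0,0,-1],0,1],
    [[0,0,-1],0,1],
    [[0,0,-0.7],0,1],
    [[0,0,-0.3],0,1],
    [[0,0,0],0,1]
  ]
}}

```text
t: 6.8
tool_pos: [0.4054, -0.3214, 0.153]
ee_rot: [0.0, 1.0, -0.001, 0.001]
ft_force: [-0.4, -0.0, -1.3]
finger_gap: 0.052
grip_force: 63.0
```

```bash
cat > look.py <<'E'
import sys
from rig import eyes; from h import *
n,name,r0,r1,c0,c1=sys.argv[1],sys.argv[2],*map(int,sys.argv[3:7])
f=eyes.grab_frame(n); np.savez(name+".npz",**f)
g=f["image"][r0:r1,c0:c1]; k=min(800/(c1-c0),600/(r1-r0)); cv2.imwrite(f"pics/{name}.png",cv2.resize(g,None,fx=k,fy=k,interpolation=3)[...,::-1])
E
python3 look.py scene g1 40 190 100 300
```

```text
(no output)
```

View pics/g1.png

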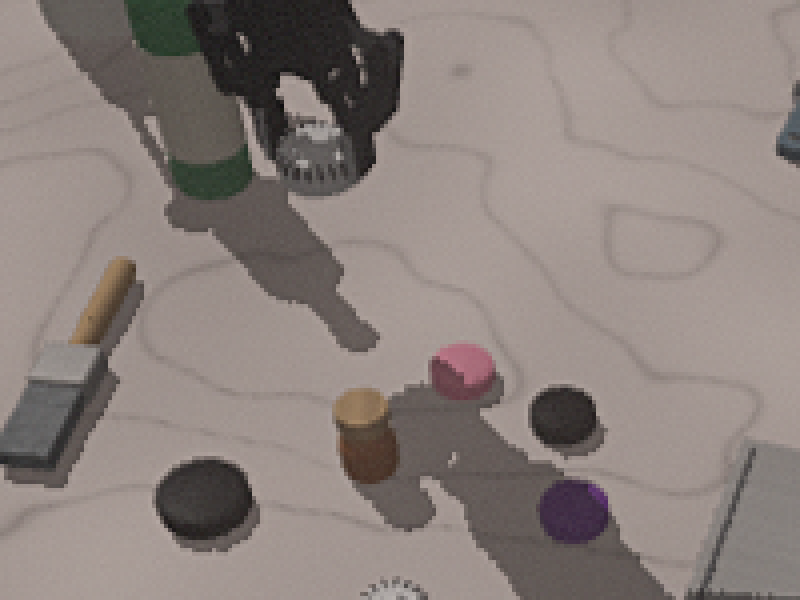

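The picture shows the large crown held level between the jaws (crop ~(318,160)), with everything else undisturbed. Moving over the large base.

>>> {"name": "servo_tool", "arguments": {
  "moves": [
    [[-0.2,0.5,0],0,1],
    [[-0.38,1,0],0,1],
    [[-0.38,1,0],0,1],
    [[-0.38,1,0],0,1],
    [[-0.38,1,0],0,1],
    [[-0.38,1,0],0,1],
    [[-0.38,1,0],0,1],
    [[-0.38,1,0],0,1],
    [[-0.38,1,0],0,1],
    [[-0.38,1,0],0,1],
    [[-0.38,1,0],0,1],
    [[-0.38,1,0],0,1],
    [[-0.38,1,0],0,1],
    [[-0.38,1,0],0,1],
    [[-0.38,1,0],0,1],
    [[-0.38,1,0],0,1],
    [[-0.38,1,0],0,1],
    [[-0.18,0.48,0],0,1],
    [[0,0,0],0,1]
  ]
}}

```text
t: 8.75
tool_pos: [0.566, 0.1052, 0.1507]
ee_rot: [-0.001, 1.0, 0.0, -0.001]
ft_force: [0.6, -0.2, -1.3]
finger_gap: 0.0521
grip_force: 63.0
```

>>> {"name": "servo_tool", "arguments": {
  "moves": [
    [[0,0,0.7],0,1],
    [[0,0,0.9],0,1],
    [[0,0,0.9],0,1],
    [[0,0,0.7],0,1],
    [[0,0,0.2],0,1],
    [[0,0,0],0,1]
  ]
}}

```text
t: 9.35
tool_pos: [0.5656, 0.1026, 0.0659]
ee_rot: [0.001, 1.0, -0.0, -0.001]
ft_force: [0.4, -0.2, 0.2]
finger_gap: 0.0522
grip_force: 63.0
```

```bash
python3 look.py scene g2 120 270 220 420
python3 - <<'E'
from h import *
W=world(np.load("g2.npz")).reshape(-1,3)
from rig import status; s=status.observe(); print(s["tool_pos"],s["ee_rot"])
# crown rim side seen from scene: upper-band points of crown held
q=W[(abs(W[:,0]-.567)<.04)&(abs(W[:,1]-.103)<.024)&(W[:,2]>.03)&(W[:,2]<.08)]
for z in np.arange(.03,.08,.004):
    b=q[abs(q[:,2]-z)<.002]
    if len(b): print(z.round(3),len(b),"xmax",b[:,0].max().round(4),"y",b[:,1].min().round(4),b[:,1].max().round(4))
E
```

```text
[0.56646626 0.10276789 0.06690356] [ 4.51932620e-04  9.99999853e-01 -1.00641236e-04 -2.83317837e-04]
0.038 8 xmax 0.592 y 0.0824 0.1177
0.042 16 xmax 0.5927 y 0.0819 0.1232
0.046 25 xmax 0.5923 y 0.0845 0.1261
0.05 21 xmax 0.5918 y 0.0812 0.1256
0.054 24 xmax 0.5934 y 0.0808 0.1252
0.058 221 xmax 0.5927 y 0.0791 0.1266
0.062 60 xmax 0.5915 y 0.081 0.1236
0.066 67 xmax 0.5799 y 0.0895 0.1129
0.07 9 xmax 0.5747 y 0.0943 0.1111
```

View pics/g2.png

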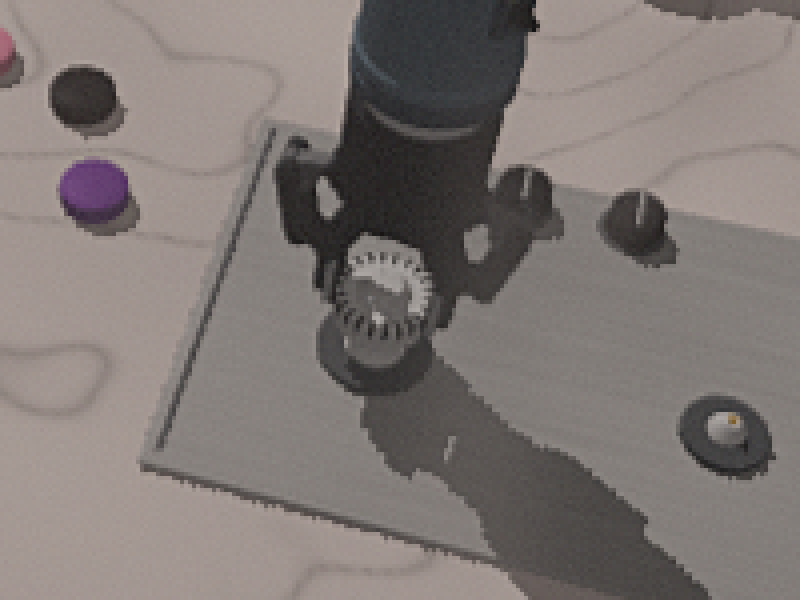

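The crown is held level over the large base with its centre about 1 mm short in x. I'll lower it slowly.

>>> {"name": "servo_tool", "arguments": {
  "moves": [
    [[-0.04,0,0.2],0,1],
    [[0,0,0.25],0,1],
    [[0,0,0.2],0,1],
    [[0,0,0.15],0,1],
    [[0,0,0.1],0,1],
    [[0,0,0],0,1],
    [[0,0,0],0,1]
  ]
}}

```text
t: 10.1
tool_pos: [0.5677, 0.1035, 0.0443]
ee_rot: [0.0, 1.0, 0.0, -0.0]
ft_force: [-0.0, 0.1, -0.1]
finger_gap: 0.052
grip_force: 63.0
```

>>> {"name": "servo_tool", "arguments": {
  "moves": [
    [[0,0,0.06],0,1],
    [[0,0,0.04],0,1],
    [[0,0,0],0,1]
  ]
}}

```text
t: 10.4
tool_pos: [0.5676, 0.1034, 0.0417]
ee_rot: [0.0, 1.0, 0.0, -0.0]
ft_force: [-0.3, 0.4, -1.0]
finger_gap: 0.052
grip_force: 63.0
```

>>> {"name": "servo_tool", "arguments": {
  "moves": [
    [[0,0,0.05],0,1],
    [[0,0,0.02],0,1],
    [[0,0,0],0,1]
  ]
}}

```text
t: 10.7
tool_pos: [0.5676, 0.1034, 0.04]
ee_rot: [0.0, 1.0, 0.0, -0.0]
ft_force: [0.0, -0.2, -1.3]
finger_gap: 0.0522
grip_force: 63.0
```

Now release, rise, and move away toward the large cap.

>>> {"name": "servo_tool", "arguments": {
  "moves": [
    [[0,0,0],0,-0.6],
    [[0,0,0],0,-0.6],
    [[0,0,0],0,-0.6],
    [[0,0,0],0,-0.6],
    [[0,0,-0.2],0,-0.6],
    [[0,0,-0.5],0,-0.6],
    [[0,0,-0.8],0,-0.6],
    [[0,0,-1],0,-1],
    [[0,0,-1],0,-1],
    [[0,0,-0.8],0,-1],
    [[0,-0.5,-0.2],0,-1],
    [[0,-1,0],0,-1],
    [[0,-1,0],0,-1],
    [[0,-1,0],0,-1],
    [[0,-1,0],0,-1],
    [[0,-1,0],0,-1],
    [[0,-1,0],0,-1],
    [[0,-1,0],0,-1]
  ]
}}

```text
t: 12.5
tool_pos: [0.5669, -0.0859, 0.1522]
ee_rot: [0.0, 1.0, -0.0, -0.0]
ft_force: [-0.1, 0.6, -0.5]
finger_gap: 0.0856
grip_force: 0.0
```

```bash
cat > seat.py <<'E'
import sys
from h import *; from rig import eyes,status
x,y,r=map(float,sys.argv[1:4]); hs=[float(a) for a in sys.argv[4:]]
print(status.observe()["tool_pos"].round(4))
for n in("top","scene"):
    f=eyes.grab_frame(n); np.savez("s_"+n+".npz",**f); W=world(f).reshape(-1,3); d=np.hypot(W[:,0]-x,W[:,1]-y); W=W[d<r+.012]
    for h in hs:
        q=W[abs(W[:,2]-h)<.0035]
        if len(q)<8: print(n,h,len(q));continue
        c,R=cv2.minEnclosingCircle(q[:,:2].astype(np.float32))
        A=np.c_[q[:,:2]-q[:,:2].mean(0),np.ones(len(q))]; s=np.linalg.lstsq(A,q[:,2],rcond=None)[0]
        print(n,h,len(q),"z",np.median(q[:,2]).round(4),"c",np.round(c,4),"R",round(R,4),"mean",q[:,:2].mean(0).round(4),"slope",s[:2].round(3))
E
python3 seat.py .567 .103 .0275 .012 .032 .040
python3 - <<'E'
from h import *
f=np.load("s_scene.npz")["image"][150:260,240:390]
cv2.imwrite("pics/g3.png",cv2.resize(f,None,fx=5,fy=5,interpolation=3)[...,::-1])
E
```

```text
[ 0.5669 -0.0859  0.1522]
top 0.012 181 z 0.0116 c [0.5673 0.1032] R 0.0394 mean [0.5625 0.1011] slope [-0.007  0.002]
top 0.032 251 z 0.0323 c [0.5668 0.1024] R 0.0281 mean [0.5664 0.1023] slope [ 0.002 -0.002]
top 0.04 95 z 0.0389 c [0.5655 0.1032] R 0.0268 mean [0.5673 0.102 ] slope [-0.016  0.025]
scene 0.012 171 z 0.0121 c [0.5668 0.103 ] R 0.0393 mean [0.5841 0.1054] slope [-0.003  0.002]
scene 0.032 289 z 0.0324 c [0.5672 0.1016] R 0.0286 mean [0.5701 0.102 ] slope [-0.011  0.006]
scene 0.04 78 z 0.0397 c [0.5676 0.1017] R 0.0144 mean [0.5686 0.102 ] slope [-0.018  0.014]
```

View pics/g3.png

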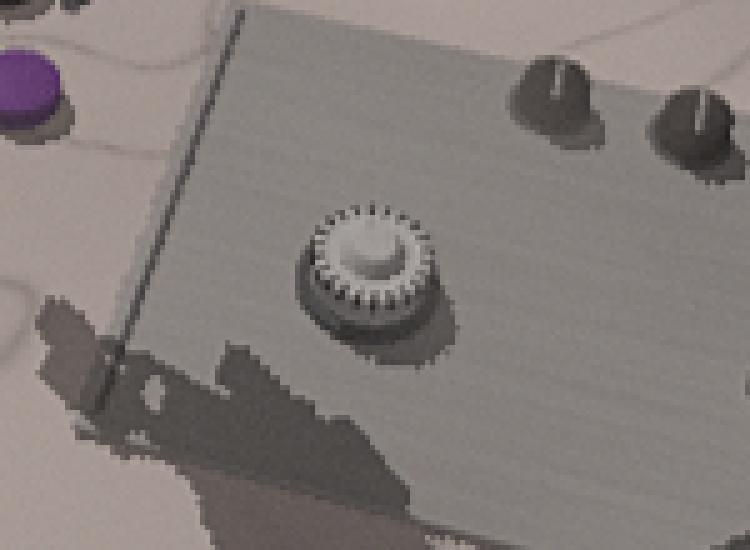

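The large crown is seated: rim at z=0.032, level, centred on the base at crop (373,255). Next, the large cap.

>>> {"name": "servo_tool", "arguments": {
  "moves": [
    [[-0.2,-1,0],0,-1],
    [[-0.2,-1,0],0,-1],
    [[-0.2,-1,0],0,-1],
    [[-0.2,-1,0],0,-1],
    [[-0.2,-1,0],0,-1],
    [[-0.2,-1,0],0,-1],
    [[0,-1,0],0,-1],
    [[0,-1,0],0,-1],
    [[0,-1,0],0,-1],
    [[0,-0.46,0],0,-1],
    [[0,0,0.5],0,-1],
    [[0,0,0.8],0,-1],
    [[0,0,0.8],0,-1],
    [[0,0,0.8],0,-1],
    [[0,0,0.7],0,-1],
    [[0,0,0.5],0,-1],
    [[0,0,0.4],0,-1],
    [[0,0,0.2],0,-1],
    [[0,0,0],0,-1],
    [[0,0,0],0,-1]
  ]
}}

```text
t: 14.6
tool_pos: [0.5979, -0.3208, 0.0357]
ee_rot: [0.0, 1.0, -0.0, 0.0]
ft_force: [0.1, 0.0, 0.0]
finger_gap: 0.0854
grip_force: 0.0
```

Slight trim down 8.5 mm, then close.

>>> {"name": "servo_tool", "arguments": {
  "moves": [
    [[0.02,0,0.2],0,-1],
    [[0,0,0.14],0,-1],
    [[0,0,0],0,-1],
    [[0,0,0],0,1],
    [[0,0,0],0,1],
    [[0,0,0],0,1],
    [[0,0,0],0,1],
    [[0,0,0],0,1],
    [[0,0,0],0,1]
  ]
}}

```text
t: 15.5
tool_pos: [0.5973, -0.3207, 0.0277]
ee_rot: [0.0, 1.0, -0.0, 0.0]
ft_force: [-1.4, 0.9, 5.6]
finger_gap: 0.0572
grip_force: 62.5
```

>>> {"name": "servo_tool", "arguments": {
  "moves": [
    [[0,0,-0.3],0,1],
    [[0,0,-0.7],0,1],
    [[0,0,-1],0,1],
    [[0,0,-1],0,1],
    [[0,0,-1],0,1],
    [[0,0,-0.7],0,1],
    [[0,0,-0.3],0,1],
    [[0,0.5,0],0,1],
    [[0,1,0],0,1],
    [[0.1,1,0],0,1],
    [[0.1,1,0],0,1],
    [[0.1,1,0],0,1],
    [[0.1,1,0],0,1],
    [[0.1,1,0],0,1],
    [[0.1,1,0],0,1],
    [[0.1,1,0],0,1],
    [[0.1,1,0],0,1],
    [[0.1,1,0],0,1],
    [[0.1,1,0],0,1],
    [[0.1,1,0],0,1]
  ]
}}

```text
t: 17.5
tool_pos: [0.568, -0.006, 0.15]
ee_rot: [-0.0, 1.0, 0.0, -0.001]
ft_force: [0.9, -0.1, -1.8]
finger_gap: 0.057
grip_force: 64.1
```

>>> {"name": "servo_tool", "arguments": {
  "moves": [
    [[0.1,1,0],0,1],
    [[0,1,0],0,1],
    [[0,1,0],0,1],
    [[0,1,0],0,1],
    [[0,0.43,0],0,1],
    [[0,0,0.4],0,1],
    [[0,0,0.8],0,1],
    [[0,0,0.8],0,1],
    [[0,0,0.4],0,1],
    [[0,0,0],0,1],
    [[0,0,0],0,1]
  ]
}}

```text
t: 18.6
tool_pos: [0.5672, 0.102, 0.0915]
ee_rot: [0.0, 1.0, -0.0, -0.0]
ft_force: [0.0, 0.3, -0.1]
finger_gap: 0.0569
grip_force: 64.1
```

Run:
```python
from h import *
from rig import status,eyes; s=status.observe(); print(s["tool_pos"],s["ee_rot"])
f=eyes.grab_frame("scene"); W=world(f).reshape(-1,3)
g=f["image"][120:270,220:420]; cv2.imwrite("pics/g4.png",cv2.resize(g,(800,600),interpolation=3)[...,::-1])
q=W[(abs(W[:,0]-.567)<.04)&(abs(W[:,1]-.103)<.03)&(W[:,2]>.03)&(W[:,2]<.1)]
for z in np.arange(.05,.1,.004):
    b=q[abs(q[:,2]-z)<.002]
    if len(b): print(z.round(3),len(b),"xmax",b[:,0].max().round(4),"y",b[:,1].min().round(4),b[:,1].max().round(4))
```

```text
[0.56724268 0.10204604 0.09149112] [ 4.62528944e-04  9.99999877e-01 -7.18195556e-05 -1.61579671e-04]
0.062 2 xmax 0.5942 y 0.081 0.1103
0.066 15 xmax 0.5972 y 0.0778 0.1252
0.07 27 xmax 0.5979 y 0.0768 0.1292
0.074 27 xmax 0.5977 y 0.0765 0.1281
0.078 242 xmax 0.5976 y 0.0735 0.1329
0.082 213 xmax 0.5941 y 0.0741 0.1318
0.086 2 xmax 0.578 y 0.1292 0.1312
0.09 2 xmax 0.5786 y 0.1307 0.1327
0.094 2 xmax 0.5776 y 0.1301 0.1322
0.098 2 xmax 0.5778 y 0.1291 0.1296
```

View pics/g4.png

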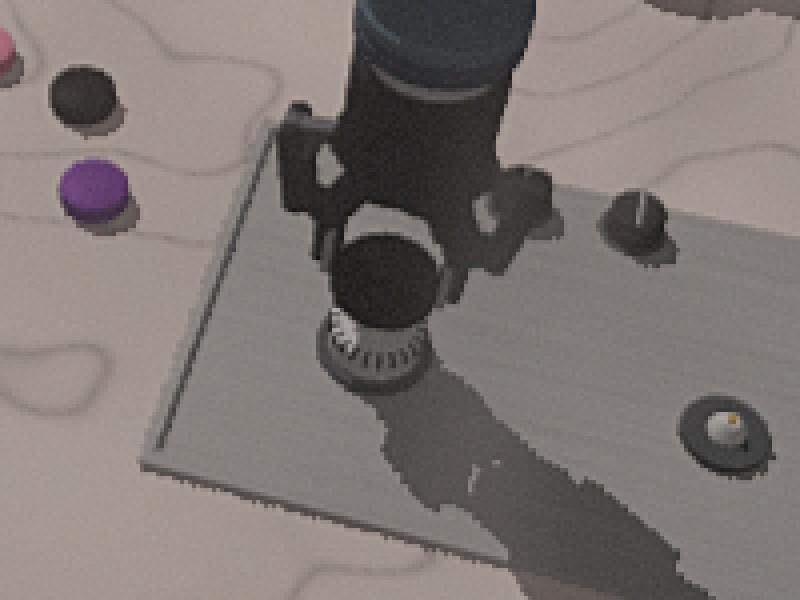

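The cap hangs level at crop (386,280), centred over the crown to within about 1 mm. Lowering.

>>> {"name": "servo_tool", "arguments": {
  "moves": [
    [[0,0,0.25],0,1],
    [[0,0,0.3],0,1],
    [[0,0,0.25],0,1],
    [[0,0,0.15],0,1],
    [[0,0,0.1],0,1],
    [[0,0,0.08],0,1],
    [[0,0,0.06],0,1],
    [[0,0,0.03],0,1],
    [[0,0,0],0,1],
    [[0,0,0],0,1]
  ]
}}

```text
t: 19.65
tool_pos: [0.5672, 0.1027, 0.0612]
ee_rot: [0.0, 1.0, 0.0, 0.0]
ft_force: [-0.0, -0.7, -1.0]
finger_gap: 0.057
grip_force: 64.1
```

>>> {"name": "servo_tool", "arguments": {
  "moves": [
    [[0,0,0.05],0,1],
    [[0,0,0],0,1],
    [[0,0,0],0,-0.65],
    [[0,0,0],0,-0.65],
    [[0,0,0],0,-0.65],
    [[0,0,0],0,-0.65],
    [[0,0,-0.2],0,-0.65],
    [[0,0,-0.5],0,-0.65],
    [[0,0,-0.9],0,-0.65],
    [[0,0,-0.9],0,-0.65],
    [[0,0,-0.9],0,-0.65],
    [[0,-0.5,-0.6],0,-0.65],
    [[-0.3,-1,0],0,-0.65],
    [[-0.3,-1,0],0,-0.65],
    [[-0.3,-1,0],0,-0.65],
    [[-0.3,-1,0],0,-0.65],
    [[-0.3,-1,0],0,-0.65],
    [[-0.3,-1,0],0,-0.65],
    [[-0.3,-1,0],0,-0.65],
    [[-0.3,-1,0],0,-0.65]
  ]
}}

```text
t: 21.65
tool_pos: [0.6275, -0.111, 0.1612]
ee_rot: [0.0, 1.0, -0.0, 0.001]
ft_force: [-0.0, 0.8, 0.4]
finger_gap: 0.0705
grip_force: 0.0
```

```bash
python3 seat.py .567 .103 .03 .032 .048
python3 - <<'E'
from h import *
f=np.load("s_scene.npz")["image"][150:260,240:390]
cv2.imwrite("pics/g5.png",cv2.resize(f,None,fx=5,fy=5,interpolation=3)[...,::-1])
E
```

```text
[ 0.6275 -0.111   0.1612]
top 0.032 2
top 0.048 401 z 0.0483 c [0.567  0.1019] R 0.0297 mean [0.567  0.1015] slope [0.008 0.004]
scene 0.032 18 z 0.0341 c [0.5827 0.1039] R 0.0251 mean [0.5915 0.106 ] slope [0.068 0.001]
scene 0.048 434 z 0.0481 c [0.5681 0.1002] R 0.0308 mean [0.5697 0.1018] slope [-0.007 -0.001]
```

View pics/g5.png

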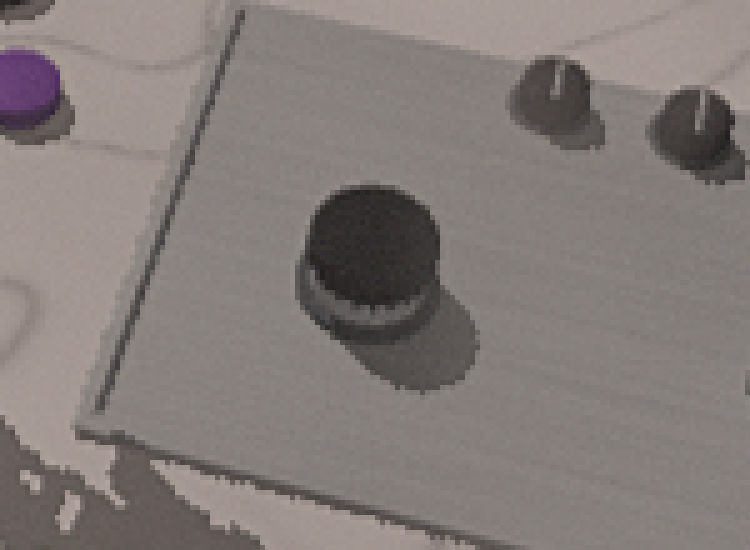

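Large burner complete: cap top at z=0.048, level. Next, the small crown.

>>> {"name": "servo_tool", "arguments": {
  "moves": [
    [[-0.18,-0.8,0],0,-0.65],
    [[-0.2,-0.8,0],0,-0.65],
    [[0,-0.48,0],0,-0.65],
    [[0,0,0.5],0,-0.65],
    [[0,0,0.8],0,-0.65],
    [[0,0,0.9],0,-0.65],
    [[0,0,0.9],0,-0.65],
    [[0,0,0.8],0,-0.65],
    [[0,0,0.6],0,-0.65],
    [[0,0,0.4],0,-0.65],
    [[0,0,0.2],0,-0.65],
    [[0,0,0.1],0,-0.65],
    [[0,0,0],0,-0.65],
    [[0,0,0],0,-0.65]
  ]
}}

```text
t: 23.15
tool_pos: [0.6371, -0.1621, 0.0307]
ee_rot: [0.0, 1.0, -0.0, 0.001]
ft_force: [-0.1, -0.4, 0.7]
finger_gap: 0.0707
grip_force: 0.0
```

>>> {"name": "servo_tool", "arguments": {
  "moves": [
    [[0,0,0],0,1],
    [[0,0,0],0,1],
    [[0,0,0],0,1],
    [[0,0,0],0,1],
    [[0,0,0],0,1],
    [[0,0,0],0,1],
    [[0,0,0],0,1]
  ]
}}

```text
t: 23.85
tool_pos: [0.6371, -0.1621, 0.0309]
ee_rot: [0.0, 1.0, -0.0, 0.001]
ft_force: [-1.6, 0.8, 5.2]
finger_gap: 0.0373
grip_force: 59.9
```

>>> {"name": "servo_tool", "arguments": {
  "moves": [
    [[0,0,-0.3],0,1],
    [[0,0,-0.7],0,1],
    [[0,0,-1],0,1],
    [[0,0,-1],0,1],
    [[0,0,-1],0,1],
    [[0,0,-0.7],0,1],
    [[0,0,-0.3],0,1],
    [[0,0.5,0],0,1],
    [[0.2,1,0],0,1],
    [[0.2,1,0],0,1],
    [[0.2,1,0],0,1],
    [[0.2,1,0],0,1],
    [[0.2,1,0],0,1],
    [[0.2,1,0],0,1],
    [[0.2,1,0],0,1],
    [[0.2,1,0],0,1],
    [[0.2,1,0],0,1],
    [[0.2,1,0],0,1],
    [[0.2,1,0],0,1],
    [[0.2,1,0],0,1]
  ]
}}

```text
t: 25.85
tool_pos: [0.5749, 0.1524, 0.1531]
ee_rot: [-0.0, 1.0, 0.0, -0.002]
ft_force: [0.5, 0.5, -0.2]
finger_gap: 0.0374
grip_force: 60.1
```

>>> {"name": "servo_tool", "arguments": {
  "moves": [
    [[0.2,1,0],0,1],
    [[0.2,1,0],0,1],
    [[0.2,1,0],0,1],
    [[0.2,1,0],0,1],
    [[0.2,1,0],0,1],
    [[0.12,0.6,0],0,1],
    [[0,0.42,0.4],0,1],
    [[0,0,0.8],0,1],
    [[0,0,0.9],0,1],
    [[0,0,0.7],0,1],
    [[0,0,0.4],0,1],
    [[0,0,0],0,1],
    [[0,0,0],0,1]
  ]
}}

```text
t: 27.15
tool_pos: [0.5489, 0.301, 0.0748]
ee_rot: [0.0, 1.0, -0.0, -0.0]
ft_force: [-0.8, 0.6, 0.2]
finger_gap: 0.0374
grip_force: 60.1
```

```bash
cat > held.py <<'E'
import sys
from h import *
from rig import status,eyes; s=status.observe(); print(s["tool_pos"],s["ee_rot"])
x,y,r,lo,hi,name=*map(float,sys.argv[1:6]),sys.argv[6]
f=eyes.grab_frame("scene"); W=world(f).reshape(-1,3)
g=f["image"][140:290,300:500]; cv2.imwrite(f"pics/{name}.png",cv2.resize(g,(800,600),interpolation=3)[...,::-1])
q=W[(abs(W[:,0]-x)<r+.01)&(abs(W[:,1]-y)<r)]
for z in np.arange(lo,hi,.004):
    b=q[abs(q[:,2]-z)<.002]
    if len(b): print(z.round(3),len(b),"xmax",b[:,0].max().round(4),"y",b[:,1].min().round(4),b[:,1].max().round(4))
E
python3 held.py .549 .301 .018 .03 .09 g6
```

```text
[0.54893982 0.30098891 0.07479964] [ 3.30144994e-04  9.99999944e-01 -5.00358585e-05 -2.29510063e-05]
0.046 11 xmax 0.568 y 0.2838 0.3156
0.05 22 xmax 0.5689 y 0.283 0.3166
0.054 20 xmax 0.5695 y 0.2835 0.3141
0.058 19 xmax 0.5687 y 0.2847 0.3187
0.062 75 xmax 0.5704 y 0.283 0.3179
0.066 131 xmax 0.5693 y 0.2831 0.319
0.07 21 xmax 0.5578 y 0.2925 0.3183
0.074 18 xmax 0.5597 y 0.2937 0.3185
0.078 3 xmax 0.5513 y 0.3181 0.319
0.082 5 xmax 0.5577 y 0.3178 0.3188
0.086 5 xmax 0.5587 y 0.3177 0.3188
```

View pics/g6.png

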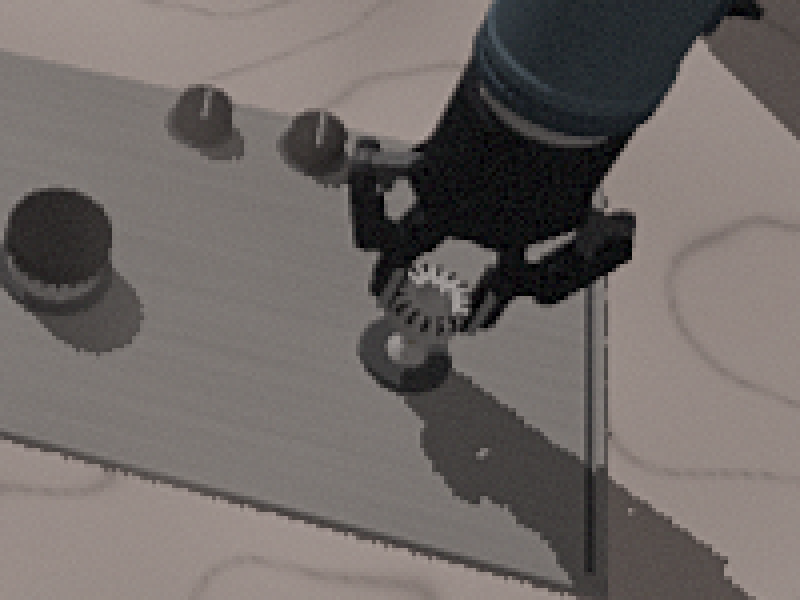

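The small crown is level at crop (435,298), within about 1 mm of the base axis. Lowering.

>>> {"name": "servo_tool", "arguments": {
  "moves": [
    [[-0.03,0,0.25],0,1],
    [[0,0,0.3],0,1],
    [[0,0,0.25],0,1],
    [[0,0,0.15],0,1],
    [[0,0,0.1],0,1],
    [[0,0,0.08],0,1],
    [[0,0,0.06],0,1],
    [[0,0,0.03],0,1],
    [[0,0,0],0,1],
    [[0,0,0],0,1]
  ]
}}

```text
t: 28.2
tool_pos: [0.5495, 0.3012, 0.0445]
ee_rot: [0.0, 1.0, 0.0, 0.0]
ft_force: [0.0, 0.2, -1.0]
finger_gap: 0.0377
grip_force: 60.1
```

>>> {"name": "servo_tool", "arguments": {
  "moves": [
    [[0,0,0.05],0,1],
    [[0,0,0],0,1],
    [[0,0,0],0,-0.35],
    [[0,0,0],0,-0.35],
    [[0,0,0],0,-0.35],
    [[0,0,0],0,-0.35],
    [[0,0,-0.2],0,-0.35],
    [[0,0,-0.5],0,-0.35],
    [[0,0,-0.9],0,-0.35],
    [[0,0,-0.9],0,-0.35],
    [[0,0,-0.9],0,-0.35],
    [[0.12,-0.56,-0.9],0,-0.6],
    [[0.2,-1,-0.3],0,-0.6],
    [[0.25,-1,0],0,-0.6],
    [[0.25,-1,0],0,-0.6],
    [[0.25,-1,0],0,-0.6],
    [[0.25,-1,0],0,-0.6],
    [[0.25,-1,0],0,-0.6],
    [[0.25,-1,0],0,-0.6],
    [[0.25,-1,0],0,-0.6]
  ]
}}

```text
t: 30.2
tool_pos: [0.4976, 0.0862, 0.1593]
ee_rot: [0.0, 1.0, -0.0, 0.001]
ft_force: [-0.3, 0.3, 0.5]
finger_gap: 0.0683
grip_force: 0.0
```

>>> {"name": "servo_tool", "arguments": {
  "moves": [
    [[0.25,-1,0],0,-0.6],
    [[0.25,-1,0],0,-0.6],
    [[0.25,-1,0],0,-0.6],
    [[0.25,-1,0],0,-0.6],
    [[0.25,-1,0],0,-0.6],
    [[0.25,-1,0],0,-0.6],
    [[0.25,-1,0],0,-0.6],
    [[0.25,-1,0],0,-0.6],
    [[0.25,-1,0],0,-0.6],
    [[0,0,0],-1,-0.6],
    [[0,0,0],-1,-0.6],
    [[0,0,0],-1,-0.6],
    [[0,0,0],-1,-0.6],
    [[0,0,0],-1,-0.6],
    [[0,0,0],0,-0.6]
  ]
}}

```text
t: 31.7
tool_pos: [0.4416, -0.138, 0.1592]
ee_rot: [-0.259, 0.966, -0.001, 0.001]
ft_force: [-0.2, -0.4, 0.3]
finger_gap: 0.0683
grip_force: 0.0
```

```bash
python3 seat.py .549 .301 .02 .012 .032 .040
python3 - <<'E'
from h import *
f=np.load("s_scene.npz")["image"][180:290,340:490]
cv2.imwrite("pics/g7.png",cv2.resize(f,None,fx=5,fy=5,interpolation=3)[...,::-1])
for n in("top","scene"):
    W=world(np.load(f"s_{n}.npz")).reshape(-1,3); q=W[(np.hypot(W[:,0]-.4415,W[:,1]+.138)<.03)&(abs(W[:,2]-.0155)<.003)]
    if len(q): print("SK",n,len(q),cv2.minEnclosingCircle(q[:,:2].astype(np.float32)))
E
```

```text
[ 0.4416 -0.138   0.1592]
top 0.012 104 z 0.0114 c [0.5493 0.3012] R 0.0316 mean [0.5481 0.2954] slope [ 0.009 -0.02 ]
top 0.032 155 z 0.0326 c [0.5496 0.3004] R 0.0211 mean [0.5491 0.2993] slope [-0.018 -0.01 ]
top 0.04 35 z 0.0392 c [0.5496 0.3003] R 0.0185 mean [0.548  0.3004] slope [ 0.044 -0.053]
scene 0.012 130 z 0.0119 c [0.5495 0.3015] R 0.0313 mean [0.5631 0.3013] slope [0.002 0.   ]
scene 0.032 202 z 0.0326 c [0.5488 0.2996] R 0.0214 mean [0.5513 0.2989] slope [ 0.001 -0.008]
scene 0.04 26 z 0.04 c [0.5503 0.2994] R 0.0075 mean [0.5508 0.2986] slope [-0.068  0.046]
SK scene 153 ((0.4413616359233856, -0.13792403042316437), 0.023028787225484848)
```

View pics/g7.png

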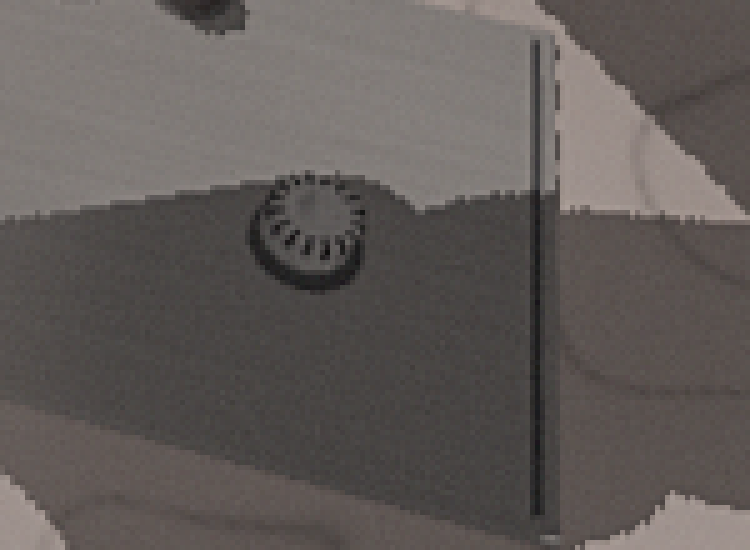

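The small crown is seated: rim z=0.0326, level, centre about (0.5495, 0.300), at crop (315,215). Next, the small cap.

>>> {"name": "servo_tool", "arguments": {
  "moves": [
    [[0,0,0.5],0,-0.6],
    [[0,0,0.8],0,-0.6],
    [[0,0,0.9],0,-0.6],
    [[0,0,0.9],0,-0.6],
    [[0,0,0.8],0,-0.6],
    [[0,0,0.6],0,-0.6],
    [[0,0,0.4],0,-0.6],
    [[0,0,0.2],0,-0.6],
    [[0,0,0.1],0,-0.6],
    [[0,0,0],0,-0.6],
    [[0,0,0],0,-0.6],
    [[0,0,0],0,1],
    [[0,0,0],0,1],
    [[0,0,0],0,1],
    [[0,0,0],0,1],
    [[0,0,0],0,1],
    [[0,0,0],0,1],
    [[0,0,0],0,1]
  ]
}}

```text
t: 33.6
tool_pos: [0.4417, -0.138, 0.0292]
ee_rot: [-0.259, 0.966, -0.0, 0.0]
ft_force: [-1.9, 0.6, 10.5]
finger_gap: 0.0421
grip_force: 59.3
```

>>> {"name": "servo_tool", "arguments": {
  "moves": [
    [[0,0,-0.3],0,1],
    [[0,0,-0.7],0,1],
    [[0,0,-1],0,1],
    [[0,0,-1],0,1],
    [[0,0,-1],0,1],
    [[0,0,-0.7],0,1],
    [[0,0,-0.3],0,1],
    [[0,0,0],1,1],
    [[0,0,0],1,1],
    [[0,0,0],1,1],
    [[0,0,0],1,1],
    [[0,0,0],1,1],
    [[-0.12,0.52,0],0,1],
    [[-0.2,1,0],0,1],
    [[-0.25,1,0],0,1],
    [[-0.25,1,0],0,1],
    [[-0.25,1,0],0,1],
    [[-0.25,1,0],0,1],
    [[-0.25,1,0],0,1],
    [[-0.25,1,0],0,1]
  ]
}}

```text
t: 35.6
tool_pos: [0.4865, 0.0523, 0.1527]
ee_rot: [-0.002, 1.0, 0.0, -0.0]
ft_force: [0.1, 0.7, 0.0]
finger_gap: 0.0418
grip_force: 60.8
```

>>> {"name": "servo_tool", "arguments": {
  "moves": [
    [[-0.25,1,0],0,1],
    [[-0.25,1,0],0,1],
    [[-0.25,1,0],0,1],
    [[-0.25,1,0],0,1],
    [[-0.25,1,0],0,1],
    [[-0.25,1,0],0,1],
    [[-0.25,1,0],0,1],
    [[-0.25,1,0],0,1],
    [[-0.25,1,0],0,1],
    [[-0.25,1,0],0,1],
    [[0,0,0.4],0,1],
    [[0,0,0.8],0,1],
    [[0,0,0.8],0,1],
    [[0,0,0.4],0,1],
    [[0,0,0],0,1],
    [[0,0,0],0,1]
  ]
}}

```text
t: 37.2
tool_pos: [0.5494, 0.3001, 0.0932]
ee_rot: [-0.0, 1.0, -0.0, -0.0]
ft_force: [0.5, 0.3, -0.4]
finger_gap: 0.0419
grip_force: 60.8
```

```bash
python3 held.py .549 .301 .0225 .05 .1 g8
```

```text
[0.5493946  0.30011946 0.09323032] [-1.25333457e-04  9.99999989e-01 -3.67501850e-05 -7.09405159e-05]
0.062 1 xmax 0.5608 y 0.2812 0.2812
0.066 13 xmax 0.5715 y 0.2802 0.3155
0.07 26 xmax 0.5716 y 0.2791 0.3177
0.074 26 xmax 0.5725 y 0.2802 0.3227
0.078 139 xmax 0.5717 y 0.2786 0.3235
0.082 153 xmax 0.5711 y 0.2803 0.3219
0.086 5 xmax 0.56 y 0.3193 0.323
0.09 9 xmax 0.5611 y 0.3193 0.3233
0.094 7 xmax 0.561 y 0.3194 0.3216
0.098 6 xmax 0.5604 y 0.3193 0.3229
```

View pics/g8.png

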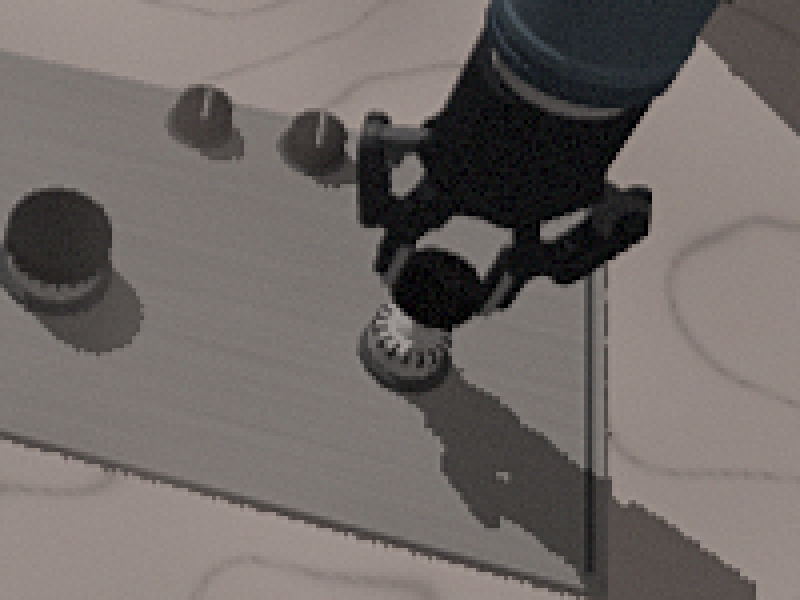

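The small cap is level at crop (438,287), centred over the small crown. Lowering.

>>> {"name": "servo_tool", "arguments": {
  "moves": [
    [[0,0,0.25],0,1],
    [[0,0,0.3],0,1],
    [[0,0,0.25],0,1],
    [[0,0,0.15],0,1],
    [[0,0,0.1],0,1],
    [[0,0,0.08],0,1],
    [[0,0,0.06],0,1],
    [[0,0,0.04],0,1],
    [[0,0,0],0,1],
    [[0,0,0],0,1]
  ]
}}

```text
t: 38.25
tool_pos: [0.5495, 0.3002, 0.0625]
ee_rot: [0.0, 1.0, 0.0, 0.0]
ft_force: [-0.3, 0.3, -0.4]
finger_gap: 0.0417
grip_force: 60.8
```

>>> {"name": "servo_tool", "arguments": {
  "moves": [
    [[0,0,0.04],0,1],
    [[0,0,0],0,1],
    [[0,0,0],0,-0.4],
    [[0,0,0],0,-0.4],
    [[0,0,0],0,-0.4],
    [[0,0,0],0,-0.4],
    [[0,0,-0.2],0,-0.4],
    [[0,0,-0.5],0,-0.4],
    [[0,0,-0.9],0,-0.4],
    [[0,0,-1],0,-0.4],
    [[0,0,-1],0,-0.4],
    [[0,0.5,-0.9],0,-0.4],
    [[0.3,1,-0.3],0,-0.4],
    [[0.3,1,0],0,-0.4],
    [[0.3,1,0],0,-0.4],
    [[0.3,1,0],0,-0.4],
    [[0.3,1,0],0,-0.4],
    [[0.2,0.5,0],0,-0.4],
    [[0,0,0],0,-0.4],
    [[0,0,0],0,-0.4]
  ]
}}

```text
t: 40.25
tool_pos: [0.5071, 0.4496, 0.1816]
ee_rot: [-0.0, 1.0, -0.0, 0.0]
ft_force: [-0.6, 0.2, -0.1]
finger_gap: 0.0596
grip_force: 0.0
```

```bash
python3 seat.py .549 .301 .0225 .012 .048;python3 seat.py .567 .103 .03 .048; python3 look.py scene fin 60 300 100 420
```

```text
[0.5071 0.4496 0.1816]
top 0.012 91 z 0.0108 c [0.5488 0.301 ] R 0.0344 mean [0.5476 0.2898] slope [-0.012 -0.008]
top 0.048 220 z 0.0484 c [0.549  0.2991] R 0.0225 mean [0.5491 0.2983] slope [0.004 0.011]
scene 0.012 122 z 0.0121 c [0.5484 0.2997] R 0.0321 mean [0.5632 0.3008] slope [-0.001  0.007]
scene 0.048 276 z 0.048 c [0.5503 0.2979] R 0.0227 mean [0.5515 0.298 ] slope [-0.004  0.006]
[0.5075 0.449  0.1815]
top 0.048 406 z 0.0481 c [0.5671 0.1018] R 0.0299 mean [0.5668 0.1018] slope [ 0.003 -0.005]
scene 0.048 438 z 0.0483 c [0.5678 0.1005] R 0.0308 mean [0.5701 0.1017] slope [-0.014  0.   ]
```

View pics/fin.png

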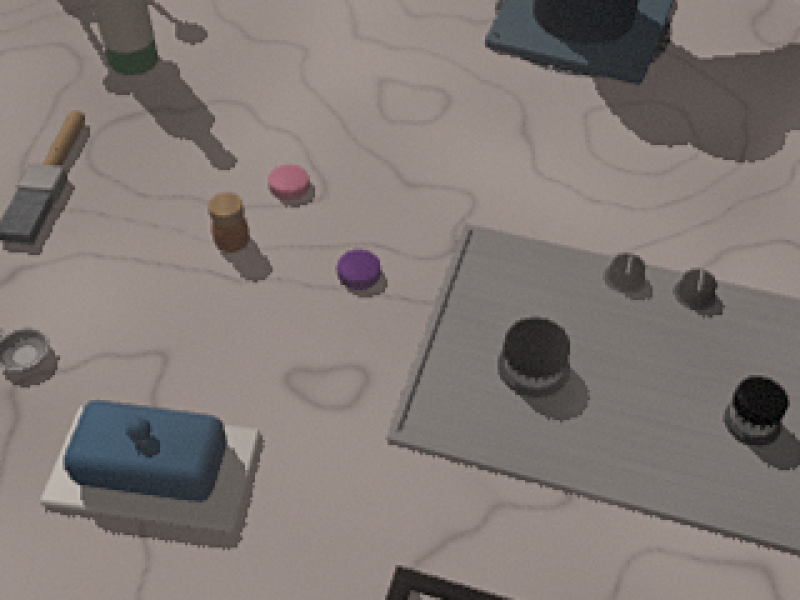

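Both burners are assembled with cap tops at 0.048 m and level (crop (537,350) and (759,405)). The jar, dish and decoys look undisturbed, and the arm is clear.

```bash
python3 -c "
from rig import workorder; print(workorder.hand_in())"
```

```text
the job is handed in; nothing more can be done
None
```

The job is handed in: both burners are back together, large then small, each part home and level by the camera checks, in about 40 s, with the butter dish, spice jar and look-alikes left alone.

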